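# Clamp a glued flap in the two-stage seam press

### The arm

A 7-joint arm with a two-finger parallel gripper is mounted at the origin on a cart in front of the work surface, level with it; the furniture and walls round the work are solid. World frame = base frame: x ahead of the robot, y to its left, z up, the work surface at z = 0. Lengths are in m, angles in rad, forces in N, time in s.
With the tool pointing down it reaches from about 0.425 to 0.875 m from the base axis. Payload 4.7 kg.
Tool frame: the origin (TCP) lies at the very end of the fingers, on their centre line; the grasp point (between the pads) lies 19 mm behind it (grip_point_offset is the distance from the TCP to the grasp point, in m); x points along the fingers, z is the direction in which the jaws open and shut, and the axes are right-handed (so a half turn about x gives the same grasp; the last joint's range is limited). The gripper opens to 87 mm and grips with 3 to 60 N. Pads are 19 mm wide; open, the fingers measure 117 mm over their backs; the gripper's body (75 mm by 190 mm) begins 51 mm behind the grasp point.
Start: joints at [1.227, 0.321, -0.07, 1.45, 0.023, 1.371, -0.057], TCP at [0.228, -0.609, 0.223] pointing down, gripper open.
Joint ranges: [-2.86, 2.86], [-0.3, 2.09], [-1.38, 1.24], [0.06, 2.45], [-1.56, 4.7], [0.09, 2.05], [-2.69, 2.69]. Speed limits (rad/s): [2.57, 2.57, 3.14, 3.14, 3.14, 3.14, 3.14].

### API

Orientations are given as a rotation vector (axis times angle).
In Python, from bench import get_state, get_image, calibration, close_job, grip_point_offset gives the robot as it stands.
- The arm moves only by the tool play_rows, never from a script. Its argument "targets" is a list of rows, each an object with "claw": the closure, from 0 (fully open) to 1 (shut); "linear": the shift along the tool's x, y, z as a fraction of full scale, a list of three; "rotation": the turn, a rotation vector about the tool's x, y, z as a fraction of full scale, a list of three. In form: [{"claw": claw, "linear": [x, y, z], "rotation": [wx, wy, wz]}, ...]. A call has 1 to 10 rows; each row shifts and turns the pose as measured when the row begins, along the tool's axes as they then stand; what a row does not reach is not made up. Full scale, the value 1, is 2.5 cm for a shift and 90 degrees for a turn. A row lasts 1/12 s, in which the tool goes at most 41.7 mm and 7.16 degrees, less where a joint would pass 70% of its speed; a pose out of reach is approached as far as the arm can. A call with a number of a shift or a turn outside -1 to 1 is refused whole. A call with a gripper value outside its range is refused whole. The fingers move at their own pace and stop on an object; "newtons" is the grip in N (left out, the last holds). Time passes only in rows, so rows that do not move let the fingers close. It gives the time, the measured TCP pose, the force and the opening at its end, in the units of the state.
- get_state(): the state, without advancing time (a new reading comes with each control period).
- get_image(name): name is "scene" or "top"; returns the picture (400x640x3 uint8, blue, green, red); there is no depth.
- calibration(name): a dict with "fx", "fy", "cx", "cy" (pixels), "rvec" (rotation vector, rad) and "tvec" (3), from world to camera coordinates, as OpenCV has them. Camera axes: x right, y down, z forward; pixel columns grow to the right and rows downward; lengths in m; the calibration is good to about 2 mm. A picture is of the moment at which its call begins. calibration takes no time and is no camera call.
- close_job(): hands the job in, once; it reports no verdict.
The state is a dict: "time": time; "joint_positions": joint angles; "qd": joint speeds; "joint_torque": joint torques, N m; "position": TCP position; "tool_rot": TCP orientation; "ft_force": force on the tool from outside, world axes, zero at the start; "torque": the same for the moment, N m; "grip_width": opening from 0.0 (shut) to 1.0 (fully open).
Only numpy, scipy, OpenCV 4.12 (cv2) and the standard library are available. Lean on these libraries where they do the work, as an engineer would, in place of code of your own. Each camera call takes 0.05 s, during which the arm holds its last target. There are 200 camera calls.

### The job

The orange leather flap lies part-way into the small green seam press, its straight seam edge under the pressing plate. With the fingertips only, gently push it further in by the edge that sticks out at the open front, until the seam edge rests square against both back stops; only then push the lever with the red knob away from the open front, past its first click (light contact) all the way to its second stop, so that the plate clamps the flap firmly. Do not pinch or lift the flap or the lever, do not ram them, leave the tools round about where they lie, and finish clear of everything.

Things in the scene. Friction and masses are not known exactly. Their poses are not given: they have to be found in the camera images.
- press: small dark green C-frame bench press, fixed. Origin under it at bench height, z up, +x runs INTO it (from the open front where the flap sticks out, to its back), +y left when looking in. In this frame, mm: bed top z 22; foot and bed from x -105, y -105 to 105; overhead arm x -47 to 88, y -27 to 27, top z 142; in front of x -47 nothing stands above the bed but the flap and the lever's knob.
- press_stop_line (a point): mid-point between the two back stops: upright pins 12 mm across, 18 high above the bed, at 60 mm to each side (press y +60, -60), their front faces at press x 30; this point lies at press (30, 0, 22) mm, on the bed
- press_lever (a joint): angle of the clamp lever, rad: 0 open (the start), first detent 0.45 (plate lightly on the flap), second stop 0.90 (flap clamped, end of travel). Let go between, it snaps to one of these three and stays; humps lie near 0.22 and 0.68, past the second it snaps home. A push at the knob, along press +x, takes about 3 to 9 N.
- lever_knob (a point): centre of the red ball knob, 32 mm across, at the lever's top end. It turns about an axis along press y through press (-8, 0, 117) mm, 115 mm from it: at joint q the knob is at press x = -8 + 115 sin(q - 0.35), y = -45, z = 117 + 115 cos(q - 0.35); in all 100 mm towards press +x. Under it an 11 mm rod (press y -45), with a small block 61 to 77 mm from the axis.
- flap: loose orange leather flap, 170x253 mm, 10 thick (dark panel 12), 140 g, flat on the bed, origin under its centre. Its straight seam edge (flap -x) goes into the press, the bluntly pointed edge (flap +x) sticks out at the front. At the start 10 to 40 mm short of the stops and turned up to 4 degrees. At home its front edge is at press x -138, 33 mm out beyond the bed.
- flap_front (a point): middle of the flap's front edge, that sticks out of the press, half-way up its thickness (27 mm above the bench): the place to push. If one end of the seam edge meets its stop first, push on towards the lagging side, so that the flap turns on that stop
- seam_left (a point): point on the flap's straight seam edge that meets the left back stop, half-way up its thickness; home when its press x is 30 mm
- seam_right (a point): point on the flap's straight seam edge that meets the right back stop, half-way up its thickness; home when its press x is 30 mm
- press_plate: sprung pressing plate with a rubber face, driven down by the lever: press x -45 to 29, y -100 to 100 mm; open, its underside is 38 mm above the bench (7 clear above the flap). Origin at that of the press (lower when clamped)
- glue_pot: aluminium glue pot with black lid and brush handle, 68 mm across, 120 high, on the far side of the press; origin under its centre; to be left alone
- dauber: glue dauber with dark handle, 24x136x13 mm, lying to the right of the press; to be left alone
- seam_roller: small roller with wooden handle, 38x128x26 mm, lying to the right of the press; to be left alone
- spool: wooden spool of orange thread standing up, 65 mm across, 44 high, right of the press; to be left alone
- sanding_block: beech sanding block, 35x86x27 mm, near the robot; to be left alone

How it is judged:
On the way, in this order (a step that is already met when the one before it is completed fails the run):
1. the flap's seam edge is home against both back stops, within 6 mm, with the lever still open (x of each of seam_left, seam_right in the frame of press above 0.024 m and y of flap in the frame of press between -0.04 and 0.04 m and value of joint press_lever below 0.12 rad), for 0.2 s.
2. the lever is past its first detent and at its second stop (value of joint press_lever above 0.84 rad), for 0.2 s.
At the end, for the whole second after the job is handed in: the lever rests at its second stop (above 0.84 of 0.90 rad), the plate presses on the flap with more than 8 N, and the flap lies still with both seam points within 6 mm of the back stops and its centre within 40 mm of the press's middle line (x of each of seam_left, seam_right in the frame of press above 0.024 m and y of flap in the frame of press between -0.04 and 0.04 m and value of joint press_lever above 0.84 rad and contact force between press_plate and flap above 8 N and linear speed of flap below 0.01 m/s); the robot touches nothing.
It fails at once if the flap is lifted off the bed (more than 12 mm) or tipped (height (world z) of flap above 0.034 m or angle between flap's own z axis and vertical above 0.12 rad).
It fails at once if the flap is squeezed or rammed with more than 50 N by the fingers (contact force between the fingers and flap above 50 N).
It fails at once if the lever is squeezed or rammed with more than 50 N by the fingers (contact force between the fingers and press_lever above 50 N).
It fails at once if a tool or other thing round about is shifted more than 20 mm (distance of any of glue_pot, dauber, seam_roller, spool, sanding_block from where it was at the start of the episode above 0.02 m).
It also fails if it takes over 64 s, if anything falls off the work surface, if the arm or the gripper's body presses on something with over 40 N, if the wrist force passes 120 N, or if a joint passes its speed limit or range.

## Working session

There is one attempt and no reset: what is moved stays moved. The work goes in short steps, Python scripts to look and compute and a tool call to move; the robot and the scene stay as the last step left them, time stands still between calls to the robot, and variables do not carry over. Pictures are saved under pics/ and viewed, about 8 in all and at most 12, crops included, and the job is handed in when it is done.

Besides the shell and the picture viewer there is one more tool, called after "Emit:" as name([rows], argument=value, ...), one row to a line, values as JSON. play_rows: Moves the arm, as the interface text tells. Shift numbers are shares of 2.5 cm and turn numbers shares of 90 degrees, none past 1 either way. Its arguments: {"type":"object","properties":{"targets":{"type":"array"},"newtons":{"type":"number"}},"required":["targets"]}

```bash
mkdir -p pics; ls
python3 - <<'E'
from bench import *
import cv2
print(get_state())
for n in("scene","top"):
    cv2.imwrite(f"pics/{n}0.png",get_image(n)); print(n,calibration(n))
E
```

```text
pics
{'time': 0.0, 'joint_positions': array([ 1.22711558,  0.32180722, -0.07004743,  1.45168468,  0.02253482,
        1.37081297, -0.05691165]), 'qd': array([-2.01547130e-04, -2.44821227e-06, -2.03425675e-03, -3.52674279e-04,
       -1.43608576e-03,  9.22221683e-04, -2.10864214e-03]), 'joint_torque': array([-9.00586042e-05, -4.91287458e+01, -4.03918857e-01, -3.12527239e+01,
       -6.37667114e-02,  4.38751420e-02,  1.74004763e-04]), 'position': array([ 0.22738231, -0.60832742,  0.2214666 ]), 'tool_rot': array([ 0.94285078,  1.35912415, -0.94110159]), 'ft_force': array([ 0.0884615 , -0.46838872,  0.91176187]), 'torque': array([ 0.00519083,  0.03971884, -0.03056968]), 'grip_width': 1.0007528498078346}
scene {'fx': 474.0122607686782, 'fy': 474.0122607686782, 'cx': 315.6633382453366, 'cy': 201.74971941522827, 'rvec': array([ 1.78602659, -1.05233952,  0.70101934]), 'tvec': array([-0.53359331,  0.27451834,  0.8007288 ])}
top {'fx': 423.7442598803228, 'fy': 423.7442598803228, 'cx': 315.49932401806745, 'cy': 199.27950286024057, 'rvec': array([ 1.61210223, -2.42511267,  0.43200587]), 'tvec': array([-0.10812781,  0.61659087,  1.13835212])}
```

View pics/scene0.png

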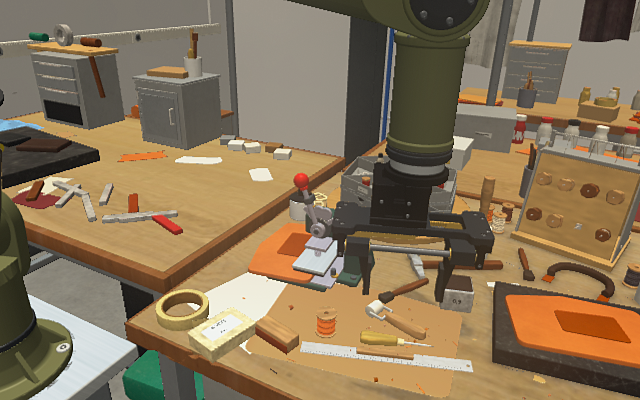

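View pics/top0.png

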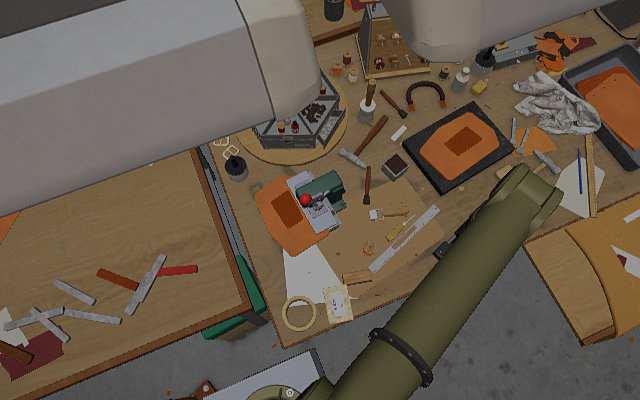

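The scene view shows the press at about (325,250), the flap at (285,250) and the red knob at (302,182). The top view shows the flap at (290,210), the press at (318,195) and the knob at (306,200), all unobstructed. Next I'll zoom in.

```bash
cat > h.py <<'E'
import numpy as np, cv2
from bench import *
def cam(n):
    c=calibration(n); K=np.array([[c["fx"],0,c["cx"]],[0,c["fy"],c["cy"]],[0,0,1]])
    return K,np.array(c["rvec"]),np.array(c["tvec"])
def ray(n,px):
    K,r,t=cam(n); R=cv2.Rodrigues(r)[0]
    d=R.T@np.linalg.inv(K)@np.r_[px,1.]; return -R.T@t,d
def onz(n,px,z):
    o,d=ray(n,px); return o+d*(z-o[2])/d[2]
def proj(n,P):
    K,r,t=cam(n); return cv2.projectPoints(np.atleast_2d(np.array(P,float)),r,t,K,None)[0][:,0]
def orange(im):
    h=cv2.cvtColor(im,cv2.COLOR_BGR2HSV); return cv2.inRange(h,(5,190,150),(16,255,255))
def red(im):
    h=cv2.cvtColor(im,cv2.COLOR_BGR2HSV); return cv2.inRange(h,(0,180,100),(4,255,255))|cv2.inRange(h,(174,180,100),(180,255,255))
E
python3 - <<'E'
from h import *
im=cv2.imread("pics/top0.png")
for n in("scene","top"): print(n,ray(n,(320,200)))
c=im[150:275,235:405]; cv2.imwrite("pics/c1.png",cv2.resize(c,None,fx=4.7,fy=4.7,interpolation=cv2.INTER_CUBIC))
s=cv2.imread("pics/scene0.png")[160:310,230:400]; cv2.imwrite("pics/c2.png",cv2.resize(s,None,fx=4,fy=4,interpolation=cv2.INTER_CUBIC))
# knob
L=[]
for n,f in(("top",im),("scene",cv2.imread("pics/scene0.png"))):
    x0,y0=(290,185) if n=="top" else (285,165)
    m=red(f)[y0:y0+35,x0:x0+35]; mm=cv2.moments(m,True); p=(x0+mm["m10"]/mm["m00"],y0+mm["m01"]/mm["m00"]); print(n,p,mm["m00"]); L.append(ray(n,p))
A=np.c_[L[0][1],-L[1][1]]; s=np.linalg.lstsq(A,L[1][0]-L[0][0],rcond=None)[0]
print("knob",L[0][0]+L[0][1]*s[0],L[1][0]+L[1][1]*s[1])
E
```

```text
scene (array([-0.29380627, -0.74939908,  0.5944137 ]), array([ 0.8105677,  0.414912 , -0.4134312]))
top (array([ 0.12596685, -0.17370253,  1.2812811 ]), array([ 0.31535192, -0.14104951, -0.93849555]))
top (304.81720430107526, 198.70967741935485) 93.0
scene (301.11038961038963, 180.12987012987014) 154.0
knob [ 0.50036253 -0.29680878  0.22372164] [ 0.50076581 -0.29734907  0.22392731]
```

View pics/c1.png

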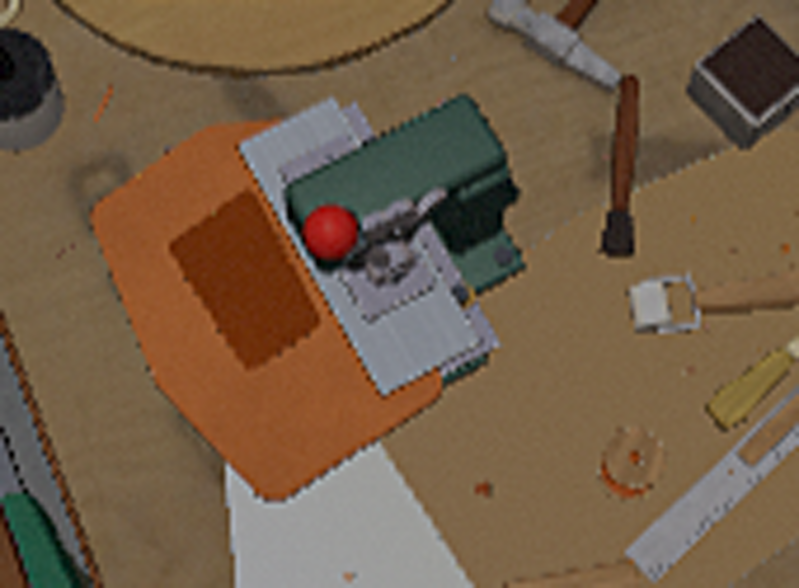

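View pics/c2.png

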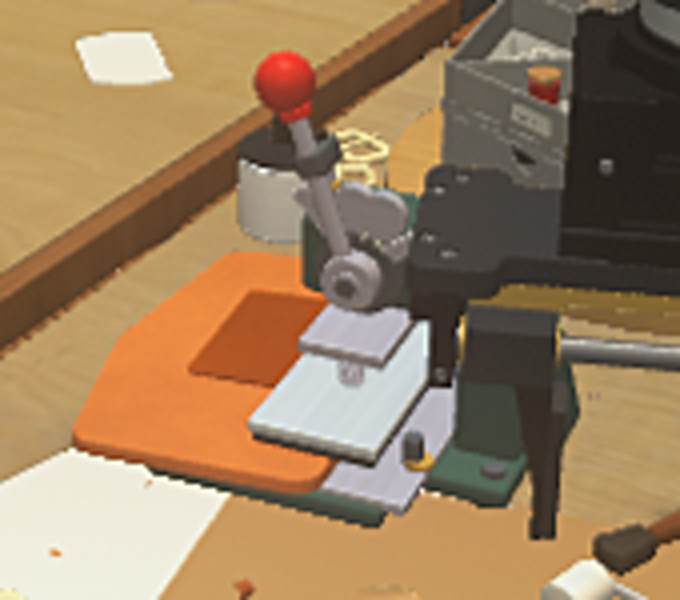

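The crops show the plate's front corners at about (240,148) and (387,392) in the top crop, and the right stop pin at (462,293). The flap's blunt front edge runs (92,212) to (155,380), and the seam edge is hidden under the plate.

Run:
```python
from h import *
f=lambda p:(235+p[0]/4.7-.4,150+p[1]/4.7-.4)
a=onz("top",f((240,148)),.049);b=onz("top",f((387,392)),.049); print("plate",a,b,np.linalg.norm(a-b))
A=[onz("top",f(p),.142) for p in((288,185),(467,97),(505,155))]; print("arm",A,np.linalg.norm(A[1]-A[0]))
y=(a-b)/np.linalg.norm(a-b); yaw1=np.arctan2(-y[0],y[1]); d=A[1]-A[0]; print("yaws",yaw1,np.arctan2(d[1],d[0]))
pin=onz("top",f((462,293)),.040); print("pin",pin)
kn=np.array([.5005,-.297])
for yaw in(yaw1,):
    R=np.array([[np.cos(yaw),-np.sin(yaw)],[np.sin(yaw),np.cos(yaw)]])
    o=kn-R@[-.0474,-.045]; print("origin",o)
    T=lambda P:R.T@(P[:2]-o)*1000
    for P in(a,b,*A,pin): print(T(P).round(1))
    print("flap")
    for p in((210,127),(92,212),(155,380),(262,498),(290,497),(440,395),(440,372)): print(p,T(onz("top",f(p),.032)).round(1),onz("top",f(p),.032).round(4))
    for p,z in (((170,240),.034),((248,190),.034),((320,320),.034),((250,370),.034)): print(p,T(onz("top",f(p),z)).round(1))
```

```text
plate [ 0.64043959 -0.28392495  0.049     ] [ 0.44606968 -0.3090971   0.049     ] 0.19599310587174457
arm [array([ 0.5671656 , -0.29386393,  0.142     ]), array([ 0.57875404, -0.4191548 ,  0.142     ]), array([ 0.53365503, -0.4251005 ,  0.142     ])] 0.12582564607950308
yaws -1.442006725944825 -1.4785664185832332
pin [ 0.49143413 -0.38165621  0.04      ]
origin [ 0.55121508 -0.33822791]
[-42.4  95.5]
[ -42.4 -100.5]
[-41.9  21.5]
[83.8 16.9]
[ 83.9 -28.6]
[ 35.4 -64.9]
flap
(210, 127) [-50.2 126.2] [ 0.6699 -0.2722  0.032 ]
(92, 212) [-148.3  111.4] [ 0.6427 -0.1768  0.032 ]
(155, 380) [-166.5  -13.5] [ 0.5165 -0.1748  0.032 ]
(262, 498) [-144.1 -116.8] [ 0.4168 -0.2103  0.032 ]
(290, 497) [-128.3 -125.3] [ 0.4105 -0.227   0.032 ]
(440, 395) [ -11.2 -115.4] [ 0.4353 -0.3419  0.032 ]
(440, 372) [  -3.3 -102.1] [ 0.4496 -0.3481  0.032 ]
(170, 240) [-112.6   66.7]
(248, 190) [-50.3  71.9]
(320, 320) [-53.7 -32.4]
(250, 370) [-109.9  -39.2]
```

```bash
cat >> h.py <<'E'
from scipy.spatial.transform import Rotation as Ro
YAW=-1.45
Rp=np.array([[np.cos(YAW),-np.sin(YAW)],[np.sin(YAW),np.cos(YAW)]]); O=np.array([.5005,-.297])-Rp@[-.0474,-.045]
def P2W(x,y): return O+Rp@[x,y]
def W2P(w): return Rp.T@(np.array(w)[:2]-O)
def goto(w,dyaw_only=True):
    """remaining shift (tool axes, mm) and rotation (tool axes, deg)"""
    s=get_state(); R=Ro.from_rotvec(s["tool_rot"]).as_matrix()
    best=None
    for sg in(1,-1):
        z=sg*np.r_[Rp@[0,1],0]; x=np.array([0,0,-1.]); T=np.c_[x,np.cross(z,x),z]
        rv=Ro.from_matrix(R.T@T).as_rotvec()
        if best is None or np.linalg.norm(rv)<np.linalg.norm(best): best=rv
    print("t",round(s["time"],2),"pos",s["position"].round(4),"press",(W2P(s["position"])*1000).round(1),"F",s["ft_force"].round(1))
    print("axes x,y,z\n",R.T.round(3)); print("tool shift mm",(R.T@(np.array(w)-s["position"])*1000).round(1),"rot deg",np.degrees(best).round(2))
E
python3 - <<'E'
from h import *
print(O,P2W(-.21,0)); f=lambda p:(235+p[0]/4.7-.4,150+p[1]/4.7-.4)
print("pot",W2P(onz("top",f((10,75)),.08)),onz("top",f((10,75)),.08))
goto([*P2W(-.21,0),.3])
E
```

```text
[ 0.55088392 -0.33863197] [ 0.52557833 -0.13016224]
pot [-0.1554328   0.20481442] [ 0.73547577 -0.1596511   0.08      ]
t 0.1 pos [ 0.2274 -0.6084  0.2216] press [ 228.8 -353.6] F [ 0.4 -0.2 -0.3]
axes x,y,z
 [[-0.001  0.002 -1.   ]
 [ 0.937  0.35  -0.   ]
 [ 0.35  -0.937 -0.002]]
tool shift mm [ -77.9  446.8 -343.7] rot deg [-7.642e+01 -8.000e-02 -6.000e-02]
```

Emit:
play_rows([
  {"claw":0,"linear":[-1,0,0],"rotation":[0,0,0]},
  {"claw":0,"linear":[-1,0,0],"rotation":[0,0,0]},
  {"claw":0,"linear":[-1,0,0],"rotation":[0,0,0]},
  {"claw":0,"linear":[0,0.8,-0.6],"rotation":[0,0,0]},
  {"claw":0,"linear":[0,0.98,-0.75],"rotation":[0,0,0]},
  {"claw":0,"linear":[0,0.98,-0.75],"rotation":[0,0,0]},
  {"claw":0,"linear":[0,0.98,-0.75],"rotation":[0,0,0]},
  {"claw":0,"linear":[0,0.98,-0.75],"rotation":[0,0,0]},
  {"claw":0,"linear":[0,0.98,-0.75],"rotation":[0,0,0]},
  {"claw":0,"linear":[0,0.98,-0.75],"rotation":[0,0,0]},
])

```text
time: 0.93
position: [0.3349, -0.4289, 0.2923]
tool_rot: [0.959, 1.366, -0.955]
ft_force: [0.5, 1.1, -0.2]
grip_width: 1.001
```

Emit:
play_rows([
  {"claw":0,"linear":[0,0.98,-0.75],"rotation":[0,0,0]},
  {"claw":0,"linear":[0,0.98,-0.75],"rotation":[0,0,0]},
  {"claw":0,"linear":[0,0.98,-0.75],"rotation":[0,0,0]},
  {"claw":0,"linear":[0,0.98,-0.75],"rotation":[0,0,0]},
  {"claw":0,"linear":[0,0.98,-0.75],"rotation":[0,0,0]},
  {"claw":0,"linear":[0,0.98,-0.75],"rotation":[0,0,0]},
  {"claw":0,"linear":[0,0.98,-0.75],"rotation":[0,0,0]},
  {"claw":0,"linear":[0,0.98,-0.75],"rotation":[0,0,0]},
  {"claw":0,"linear":[0,0.98,-0.75],"rotation":[0,0,0]},
  {"claw":0,"linear":[0,0,0],"rotation":[0,0,0]},
])

```text
time: 1.77
position: [0.4928, -0.1745, 0.2898]
tool_rot: [0.955, 1.375, -0.946]
ft_force: [-0.8, 0.6, 0.0]
grip_width: 0.999
```

Emit:
play_rows([
  {"claw":0,"linear":[0,0,0],"rotation":[-0.075,0,0]},
  {"claw":0,"linear":[0,0,0],"rotation":[-0.075,0,0]},
  {"claw":0,"linear":[0,0,0],"rotation":[-0.075,0,0]},
  {"claw":0,"linear":[0,0,0],"rotation":[-0.075,0,0]},
  {"claw":0,"linear":[0,0,0],"rotation":[-0.075,0,0]},
  {"claw":0,"linear":[0,0,0],"rotation":[-0.075,0,0]},
  {"claw":0,"linear":[0,0,0],"rotation":[-0.075,0,0]},
  {"claw":0,"linear":[0,0,0],"rotation":[-0.075,0,0]},
  {"claw":0,"linear":[0,0,0],"rotation":[-0.075,0,0]},
  {"claw":0,"linear":[0,0,0],"rotation":[-0.075,0,0]},
])

```text
time: 2.6
position: [0.4913, -0.1702, 0.2853]
tool_rot: [0.002, 1.593, 0.029]
ft_force: [-0.6, -0.8, 0.0]
grip_width: 1.002
```

Run:
```python
from h import *
goto([*P2W(-.21,0),.1]); print(get_state()["joint_positions"].round(2))
```

```text
t 2.6 pos [ 0.4913 -0.1702  0.2853] press [-174.4  -38.8] F [-0.6 -0.8  0. ]
axes x,y,z
 [[-0.022  0.019 -1.   ]
 [-0.017  1.     0.02 ]
 [ 1.     0.017 -0.022]]
tool shift mm [185.2  35.8  38.9] rot deg [-5.96 -1.18 -1.19]
[ 0.77  0.07 -0.5   1.63  0.02  1.48  0.28]
```

Emit:
play_rows([
  {"claw":0,"linear":[0,0.6,0.5],"rotation":[-0.066,-0.013,-0.013]},
  {"claw":0,"linear":[0,0.6,0.6],"rotation":[0,0,0]},
  {"claw":0,"linear":[0,0.4,0.5],"rotation":[0,0,0]},
  {"claw":0,"linear":[0.8,0,0],"rotation":[0,0,0]},
  {"claw":0,"linear":[0.9,0,0],"rotation":[0,0,0]},
  {"claw":0,"linear":[0.9,0,0],"rotation":[0,0,0]},
  {"claw":0,"linear":[0.9,0,0],"rotation":[0,0,0]},
  {"claw":0,"linear":[0.9,0,0],"rotation":[0,0,0]},
  {"claw":0,"linear":[0.9,0,0],"rotation":[0,0,0]},
  {"claw":0,"linear":[0.9,0,0],"rotation":[0,0,0]},
])

```text
time: 3.43
position: [0.5302, -0.1273, 0.1265]
tool_rot: [-0.105, 1.562, 0.1]
ft_force: [-0.3, -0.1, -1.3]
grip_width: 1.002
```

Run:
```python
from h import *
goto([*P2W(-.20,0),.014])
im=get_image("top"); cv2.imwrite("pics/t1.png",cv2.resize(im[130:290,220:400],None,fx=3.7,fy=3.7,interpolation=cv2.INTER_CUBIC))
```

```text
t 3.43 pos [ 0.5302 -0.1273  0.1265] press [-212.3    4.9] F [-0.3 -0.1 -1.3]
axes x,y,z
 [[ 0.007 -0.003 -1.   ]
 [-0.13   0.991 -0.004]
 [ 0.991  0.13   0.006]]
tool shift mm [112.5 -11.8  -5.7] rot deg [0.58 0.35 0.23]
```

View pics/t1.png

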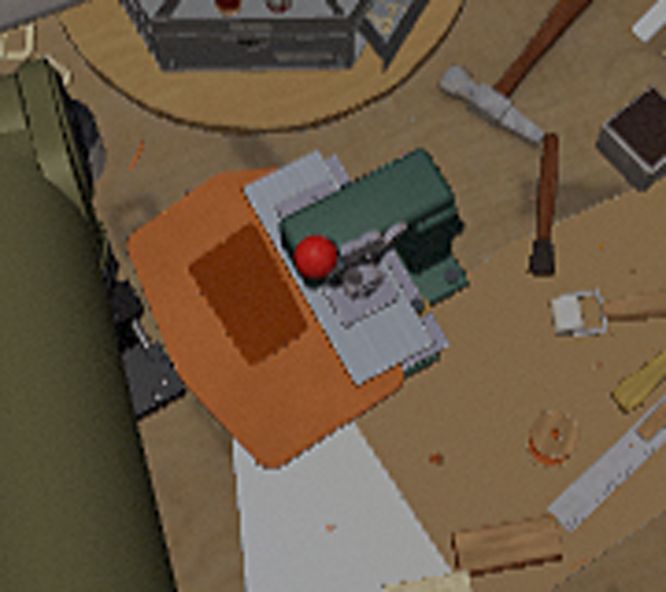

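The arm hangs behind the flap's front edge, with nothing in contact. Next I descend.

Emit:
play_rows([
  {"claw":0,"linear":[0.9,-0.1,-0.1],"rotation":[0.006,0.004,0.002]},
  {"claw":0,"linear":[0.9,-0.1,-0.1],"rotation":[0,0,0]},
  {"claw":0,"linear":[0.9,0,0],"rotation":[0,0,0]},
  {"claw":0,"linear":[0.9,0,0],"rotation":[0,0,0]},
  {"claw":0,"linear":[0.6,0,0],"rotation":[0,0,0]},
  {"claw":0,"linear":[0,0,0],"rotation":[0,0,0]},
])

```text
time: 3.98
position: [0.5198, -0.1335, 0.0126]
tool_rot: [-0.092, 1.581, 0.097]
ft_force: [-0.6, -0.5, 0.4]
grip_width: 0.998
```

Run:
```python
from h import *
goto([*P2W(-.18,-.002),.014])
```

```text
t 3.98 pos [ 0.5198 -0.1335  0.0126] press [-207.4   -6.1] F [-0.6 -0.5  0.4]
axes x,y,z
 [[-0.012  0.003 -1.   ]
 [-0.12   0.993  0.004]
 [ 0.993  0.12  -0.012]]
tool shift mm [ -1.5 -27.4   4.1] rot deg [-0.03 -0.67 -0.23]
```

Emit:
play_rows([
  {"claw":0,"linear":[0,-0.25,0.08],"rotation":[0,-0.005,0]},
  {"claw":0,"linear":[0,-0.25,0.08],"rotation":[0,0,0]},
  {"claw":0,"linear":[0,-0.25,0],"rotation":[0,0,0]},
  {"claw":0,"linear":[0,-0.2,0],"rotation":[0,0,0]},
  {"claw":0,"linear":[0,-0.15,0],"rotation":[0,0,0]},
  {"claw":0,"linear":[0,-0.15,0],"rotation":[0,0,0]},
])

```text
time: 4.48
position: [0.5315, -0.1687, 0.0179]
tool_rot: [-0.094, 1.566, 0.095]
ft_force: [0.2, 0.3, -0.2]
grip_width: 1.001
```

Emit:
play_rows([
  {"claw":0,"linear":[0,-0.1,0],"rotation":[0,0,0]},
  {"claw":0,"linear":[0,-0.1,0],"rotation":[0,0,0]},
  {"claw":0,"linear":[0,-0.1,0],"rotation":[0,0,0]},
  {"claw":0,"linear":[0,-0.1,0],"rotation":[0,0,0]},
])

```text
time: 4.82
position: [0.5334, -0.1802, 0.019]
tool_rot: [-0.093, 1.565, 0.094]
ft_force: [0.5, 0.7, -0.0]
grip_width: 1.0
```

Run:
```python
from h import *
goto([*P2W(-.14,-.0),.014])
```

```text
t 4.82 pos [ 0.5334 -0.1802  0.019 ] press [-159.4    1.7] F [ 0.5  0.7 -0. ]
axes x,y,z
 [[ 0.004  0.001 -1.   ]
 [-0.119  0.993  0.   ]
 [ 0.993  0.119  0.004]]
tool shift mm [  5.  -19.4  -1.7] rot deg [-0.11  0.22 -0.01]
```

Emit:
play_rows([
  {"claw":0,"linear":[0.2,-0.1,0],"rotation":[0,0,0]},
  {"claw":0,"linear":[0.05,-0.1,0],"rotation":[0,0,0]},
  {"claw":0,"linear":[0,-0.1,0],"rotation":[0,0,0]},
])

```text
time: 5.07
position: [0.5346, -0.1867, 0.0123]
tool_rot: [-0.093, 1.565, 0.096]
ft_force: [-0.8, 2.2, 1.6]
grip_width: 0.998
```

Run:
```python
from h import *
goto([*P2W(-.14,-.0),.014])
im=get_image("top"); cv2.imwrite("pics/t2.png",cv2.resize(im[150:275,235:405],None,fx=4.7,fy=4.7,interpolation=cv2.INTER_CUBIC))
```

```text
t 5.07 pos [ 0.5346 -0.1867  0.0123] press [-152.8    2.1] F [-0.8  2.2  1.6]
axes x,y,z
 [[ 0.004  0.002 -1.   ]
 [-0.12   0.993  0.002]
 [ 0.993  0.12   0.004]]
tool shift mm [ -1.7 -12.8  -2.1] rot deg [-0.04  0.23 -0.09]
```

View pics/t2.png

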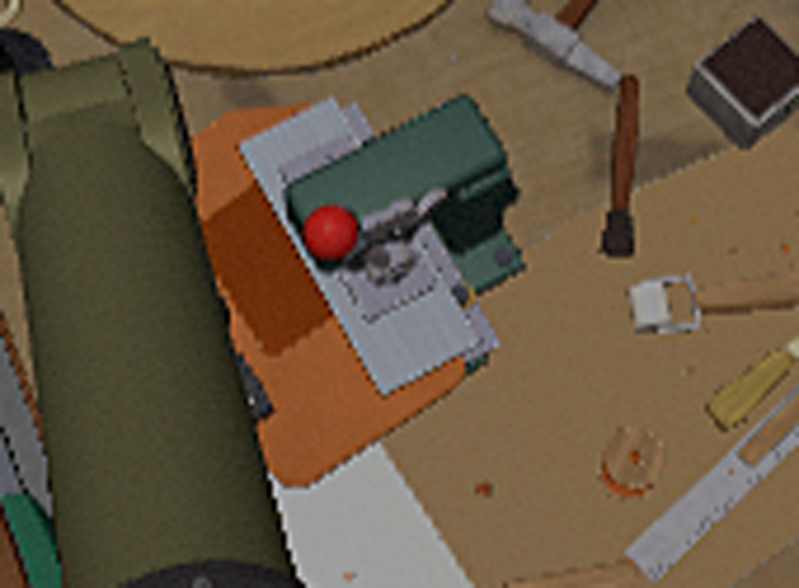

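The flap has slid in partway: the panel corner moved from (250,370) to (275,355). Contact force is about 2 N, so I'll go on in small steps.

Emit:
play_rows([
  {"claw":0,"linear":[-0.03,-0.08,0],"rotation":[0,0,0]},
  {"claw":0,"linear":[0,-0.08,0],"rotation":[0,0,0]},
  {"claw":0,"linear":[0,-0.08,0],"rotation":[0,0,0]},
])

```text
time: 5.37
position: [0.5353, -0.193, 0.0129]
tool_rot: [-0.093, 1.565, 0.096]
ft_force: [0.2, 0.5, 0.9]
grip_width: 1.002
```

Run:
```python
from h import *
goto([*P2W(-.14,-.0),.014]);f=lambda p:(235+p[0]/4.7-.4,150+p[1]/4.7-.4)
for p in((250,370),(275,355),(320,320),(327,318)): print(p,(W2P(onz("top",f(p),.034))*1000).round(1))
```

```text
t 5.37 pos [ 0.5353 -0.193   0.0129] press [-146.4    2.1] F [0.2 0.5 0.9]
axes x,y,z
 [[ 0.003  0.002 -1.   ]
 [-0.12   0.993  0.002]
 [ 0.993  0.12   0.004]]
tool shift mm [-1.1 -6.4 -2.1] rot deg [-0.    0.21 -0.1 ]
(250, 370) [-110.   -39.7]
(275, 355) [-91.  -38.8]
(320, 320) [-53.8 -32.4]
(327, 318) [-49.1 -33.5]
```

Emit:
play_rows([
  {"claw":0,"linear":[0,-0.05,0],"rotation":[0,0,0]},
  {"claw":0,"linear":[0,-0.05,0],"rotation":[0,0,0]},
])

```text
time: 5.53
position: [0.5357, -0.1963, 0.013]
tool_rot: [-0.093, 1.565, 0.096]
ft_force: [-0.3, 1.2, -0.0]
grip_width: 1.001
```

Emit:
play_rows([
  {"claw":0,"linear":[0,-0.05,0],"rotation":[0,0,0]},
  {"claw":0,"linear":[0,-0.05,0],"rotation":[0,0,0]},
])

```text
time: 5.7
position: [0.5358, -0.1983, 0.0129]
tool_rot: [-0.092, 1.565, 0.097]
ft_force: [-1.0, 5.8, 2.0]
grip_width: 0.996
```

Emit:
play_rows([
  {"claw":0,"linear":[0,-0.05,0],"rotation":[0,0,0]},
  {"claw":0,"linear":[0,-0.05,0],"rotation":[0,0,0]},
])

```text
time: 5.87
position: [0.5358, -0.1982, 0.0128]
tool_rot: [-0.091, 1.567, 0.1]
ft_force: [-2.0, 5.5, 2.1]
grip_width: 0.999
```

Emit:
play_rows([
  {"claw":0,"linear":[0,-0.1,0],"rotation":[0,0,0]},
  {"claw":0,"linear":[0,-0.1,0],"rotation":[0,0,0]},
])

```text
time: 6.03
position: [0.5358, -0.1984, 0.0127]
tool_rot: [-0.087, 1.569, 0.107]
ft_force: [-2.3, 6.8, 4.3]
grip_width: 1.0
```

Run:
```python
from h import *
goto([*P2W(-.14,-.0),.014]); print(get_state()["torque"])
im=get_image("top"); cv2.imwrite("pics/t3.png",im)
a=cv2.resize(im[150:275,235:345],None,fx=3.6,fy=3.6,interpolation=cv2.INTER_CUBIC)
s=get_image("scene"); cv2.imwrite("pics/s3.png",s)
b=cv2.resize(s[160:310,230:340],None,fx=3.6,fy=3.6,interpolation=cv2.INTER_CUBIC)
cv2.imwrite("pics/c3.png",np.hstack([np.pad(a,((0,90),(0,0),(0,0))),b]))
```

```text
t 6.03 pos [ 0.5358 -0.1984  0.0127] press [-141.     1.9] F [-2.3  6.8  4.3]
axes x,y,z
 [[-0.001  0.012 -1.   ]
 [-0.123  0.992  0.012]
 [ 0.992  0.123  0.   ]]
tool shift mm [-1.3 -1.  -1.9] rot deg [ 0.17  0.01 -0.71]
[ 1.6475761   0.40835469 -0.16146746]
```

View pics/c3.png

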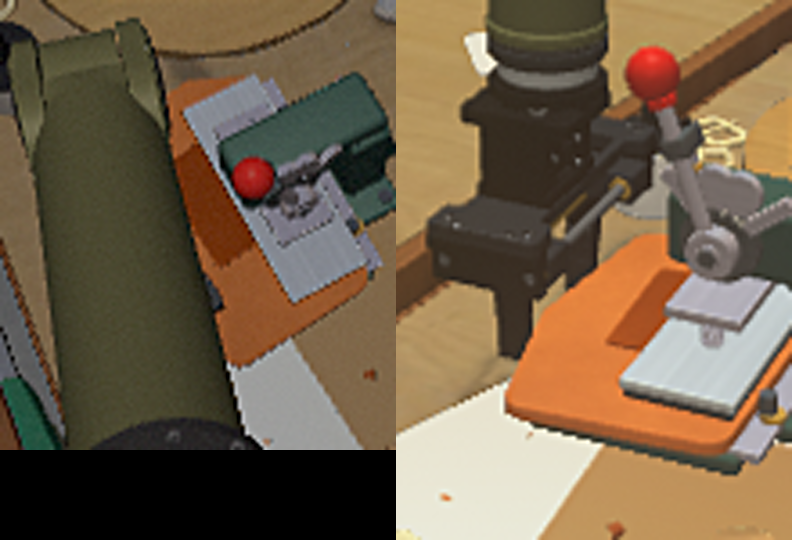

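The flap appears to be up against the right pin. I'll back off and check that it sits square.

Emit:
play_rows([
  {"claw":0,"linear":[0,0.2,0],"rotation":[0,0,0.006]},
  {"claw":0,"linear":[0,0.6,0],"rotation":[0,0,0]},
  {"claw":0,"linear":[0,0.6,0],"rotation":[0,0,0]},
  {"claw":0,"linear":[0,0.6,0],"rotation":[0,0,0]},
  {"claw":0,"linear":[0,0.4,0],"rotation":[0,0,0]},
  {"claw":0,"linear":[0,0,0],"rotation":[0,0,0]},
])

```text
time: 6.63
position: [0.528, -0.1371, 0.0139]
tool_rot: [-0.082, 1.568, 0.109]
ft_force: [0.2, 1.8, -1.1]
grip_width: 1.001
```

Run:
```python
from h import *
goto([*P2W(-.14,-.0),.014])
im=get_image("top"); cv2.imwrite("pics/t4.png",im)
cv2.imwrite("pics/c4.png",cv2.resize(im[150:275,235:365],None,fx=4.7,fy=4.7,interpolation=cv2.INTER_CUBIC))
```

```text
t 6.63 pos [ 0.528  -0.1371  0.0139] press [-202.8    1.5] F [ 0.2  1.8 -1.1]
axes x,y,z
 [[-0.     0.017 -1.   ]
 [-0.122  0.992  0.017]
 [ 0.993  0.122  0.002]]
tool shift mm [ -1.2 -62.8  -1.6] rot deg [ 0.07  0.1  -0.98]
```

View pics/c4.png

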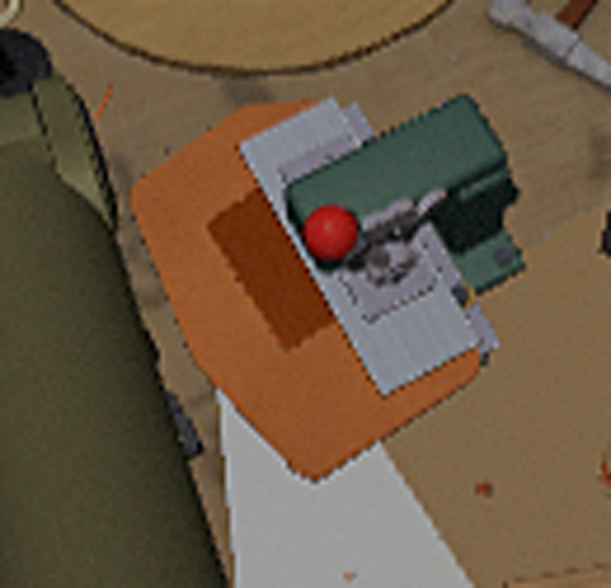

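Run:
```python
from h import *
im=cv2.imread("pics/t4.png"); f=lambda p:(235+p[0]/4.7-.4,150+p[1]/4.7-.4)
for p,z in(((208,228),.034),((288,350),.034),((132,187),.032),((200,360),.032),((315,482),.032),((478,370),.032),((240,148),.049),((387,392),.049)): print(p,(W2P(onz("top",f(p),z))*1000).round(1))
# panel front-edge line fit: gradient between orange (bright) and dark panel along rows of press-x at fixed y
g=im[:,:,2].astype(np.float32)
def edge(y,x0,x1,z,ch):
    xs=np.arange(x0,x1,.5); q=proj("top",[[*P2W(x/1000,y/1000),z] for x in xs]).astype(np.float32)
    v=cv2.remap(ch,q[:,0].reshape(1,-1),q[:,1].reshape(1,-1),cv2.INTER_LINEAR)[0]
    v=cv2.GaussianBlur(v.reshape(1,-1),(0,0),2)[0]; d=np.abs(np.gradient(v)); return xs[d.argmax()]
for nm,ys,a,b,z,ch in(("panel",range(-30,65,5),-100,-60,.032,g),("platefront",[*range(-90,-60,5),*range(40,95,5)],-60,-30,.049,im[:,:,0].astype(np.float32)),):
    e=[edge(y,a,b,z,ch) for y in ys]; p=np.polyfit(list(ys),e,1); print(nm,e,"deg",np.degrees(np.arctan(-p[0])).round(2),"x0",p[1].round(1))
```

```text
(208, 228) [-87.5  61.1]
(288, 350) [-81.9 -40.1]
(132, 187) [-118.   113.4]
(200, 360) [-135.   -16.9]
(315, 482) [-109.1 -125.3]
(478, 370) [  19.4 -112.8]
(240, 148) [-43.5  95.5]
(387, 392) [ -42.  -100.5]
panel [np.float64(-84.0), np.float64(-85.5), np.float64(-83.0), np.float64(-84.5), np.float64(-85.0), np.float64(-85.0), np.float64(-86.0), np.float64(-85.5), np.float64(-87.5), np.float64(-85.5), np.float64(-89.0), np.float64(-87.0), np.float64(-87.5), np.float64(-85.5), np.float64(-87.0), np.float64(-87.0), np.float64(-87.5), np.float64(-88.5), np.float64(-88.0)] deg 2.56 x0 -85.6
platefront [np.float64(-45.5), np.float64(-45.5), np.float64(-45.5), np.float64(-46.0), np.float64(-46.0), np.float64(-45.5), np.float64(-38.5), np.float64(-45.0), np.float64(-44.0), np.float64(-45.0), np.float64(-45.0), np.float64(-45.5), np.float64(-44.0), np.float64(-44.5), np.float64(-45.0), np.float64(-44.5), np.float64(-44.0)] deg -0.51 x0 -44.8
```

Panel and front-edge fits say the flap is still turned about +2.6 to 3°, so the left side lags by about 6 mm. I'll shut the fingers and push at press y ≈ +50.

Emit:
play_rows([
  {"claw":1,"linear":[0,0,0.5],"rotation":[0,0,-0.011]},
  {"claw":1,"linear":[0,0,0.5],"rotation":[0,0,0]},
  {"claw":1,"linear":[0,0,0.5],"rotation":[0,0,0]},
  {"claw":1,"linear":[0,0,0.3],"rotation":[0,0,0]},
  {"claw":1,"linear":[0,0,0],"rotation":[0,0,0]},
  {"claw":1,"linear":[0,0,0],"rotation":[0,0,0]},
  {"claw":1,"linear":[0,0,0],"rotation":[0,0,0]},
  {"claw":1,"linear":[0,0,0],"rotation":[0,0,0]},
  {"claw":1,"linear":[0,0,0],"rotation":[0,0,0]},
  {"claw":1,"linear":[0,0,0],"rotation":[0,0,0]},
])

```text
time: 7.52
position: [0.5717, -0.1388, 0.0135]
tool_rot: [-0.098, 1.569, 0.086]
ft_force: [0.5, 0.4, -0.4]
grip_width: 0.328
```

Run:
```python
from h import *
goto([*P2W(-.14,.05),.014]); print(get_state()["grip_width"])
```

```text
t 7.52 pos [ 0.5717 -0.1388  0.0135] press [-195.9   44.7] F [ 0.5  0.4 -0.4]
axes x,y,z
 [[-0.    -0.008 -1.   ]
 [-0.117  0.993 -0.008]
 [ 0.993  0.117 -0.001]]
tool shift mm [ -0.1 -55.8   5.5] rot deg [-0.23 -0.06  0.44]
0.32792706501103963
```

Fingers are still closing, so I'll advance about 45 mm while they finish.

Emit:
play_rows([
  {"claw":1,"linear":[0,0,0.1],"rotation":[0,0,0.005]},
  {"claw":1,"linear":[0,0,0.1],"rotation":[0,0,0]},
  {"claw":1,"linear":[0,-0.3,0],"rotation":[0,0,0]},
  {"claw":1,"linear":[0,-0.3,0],"rotation":[0,0,0]},
  {"claw":1,"linear":[0,-0.3,0],"rotation":[0,0,0]},
  {"claw":1,"linear":[0,-0.3,0],"rotation":[0,0,0]},
  {"claw":1,"linear":[0,-0.2,0],"rotation":[0,0,0]},
  {"claw":1,"linear":[0,-0.1,0],"rotation":[0,0,0]},
])

```text
time: 8.18
position: [0.5813, -0.1805, 0.0135]
tool_rot: [-0.091, 1.57, 0.091]
ft_force: [-0.4, 0.3, 0.7]
grip_width: 0.006
```

Run:
```python
from h import *
goto([*P2W(-.14,.05),.014]); print(get_state()["grip_width"])
```

```text
t 8.18 pos [ 0.5813 -0.1805  0.0135] press [-153.3   49.2] F [-0.4  0.3  0.7]
axes x,y,z
 [[-0.001 -0.    -1.   ]
 [-0.116  0.993 -0.   ]
 [ 0.993  0.116 -0.001]]
tool shift mm [ -0.5 -13.3   0.9] rot deg [-0.29 -0.08  0.  ]
0.006130336935510602
```

Emit:
play_rows([
  {"claw":1,"linear":[0,-0.1,0],"rotation":[0,0,0]},
  {"claw":1,"linear":[0,-0.1,0],"rotation":[0,0,0]},
  {"claw":1,"linear":[0,-0.1,0],"rotation":[0,0,0]},
])

```text
time: 8.43
position: [0.582, -0.1896, 0.0133]
tool_rot: [-0.09, 1.571, 0.09]
ft_force: [0.1, 0.1, 0.3]
grip_width: 0.006
```

Emit:
play_rows([
  {"claw":1,"linear":[0,-0.06,0],"rotation":[0,0,0]},
  {"claw":1,"linear":[0,-0.06,0],"rotation":[0,0,0]},
])

```text
time: 8.6
position: [0.5821, -0.1915, 0.0132]
tool_rot: [-0.088, 1.571, 0.092]
ft_force: [0.1, 3.8, 1.2]
grip_width: 0.004
```

Emit:
play_rows([
  {"claw":1,"linear":[0,-0.06,0],"rotation":[0,0,0]},
  {"claw":1,"linear":[0,-0.06,0],"rotation":[0,0,0]},
])

```text
time: 8.77
position: [0.5822, -0.1914, 0.0132]
tool_rot: [-0.087, 1.573, 0.096]
ft_force: [-1.0, 3.6, 2.8]
grip_width: 0.003
```

Emit:
play_rows([
  {"claw":1,"linear":[0,-0.06,0],"rotation":[0,0,0]},
  {"claw":1,"linear":[0,-0.06,0],"rotation":[0,0,0]},
])

```text
time: 8.93
position: [0.5821, -0.1915, 0.0132]
tool_rot: [-0.087, 1.574, 0.1]
ft_force: [-1.8, 4.8, 3.6]
grip_width: 0.004
```

Run:
```python
from h import *
goto([*P2W(-.14,.05),.014]); print(get_state()["torque"])
```

```text
t 8.93 pos [ 0.5821 -0.1915  0.0132] press [-142.3   48.8] F [-1.8  4.8  3.6]
axes x,y,z
 [[-0.006  0.008 -1.   ]
 [-0.119  0.993  0.009]
 [ 0.993  0.119 -0.005]]
tool shift mm [-0.9 -2.3  1.2] rot deg [-0.1  -0.27 -0.52]
[ 1.0991267   0.36615645 -0.08847147]
```

The flap resists at once on the left too, which disagrees with the estimated angle. I'll measure the flap outline more carefully.

Run:
```python
from h import *
im=cv2.imread("pics/t4.png")
for fn in("top0","t4"):
    im=cv2.imread(f"pics/{fn}.png"); h=cv2.cvtColor(im,cv2.COLOR_BGR2HSV); m=cv2.inRange(h,(5,165,90),(16,255,255)); m[:, :240]=0; m[:,345:]=0; m[:165]=0;m[260:]=0
    big=cv2.resize(m,None,fx=4,fy=4,interpolation=cv2.INTER_CUBIC); big=((big>127)*255).astype(np.uint8)
    C=max(cv2.findContours(big,0,1)[0],key=cv2.contourArea)
    A=cv2.approxPolyDP(C,5,True)[:,0]
    print(fn)
    for p in A:
        q=(p+.5)/4-.5; print(q.round(1),(W2P(onz("top",q,.032))*1000).round(1))
# crop of back region
print(proj("top",[[*P2W(.03,y),.022] for y in(.06,-.06)]),"pins tops",proj("top",[[*P2W(.036,y),.040] for y in(.06,-.06)]))
t=cv2.resize(cv2.imread("pics/t4.png")[160:240,275:355],None,fx=5,fy=5,interpolation=cv2.INTER_CUBIC)
s=cv2.resize(get_image("scene")[220:300,290:390],None,fx=4,fy=4,interpolation=cv2.INTER_CUBIC)
cv2.imwrite("pics/c5.png",np.hstack([t,np.pad(s,((0,80),(0,0),(0,0)))]))
```

```text
top0
[292.6 174.6] [-11.1 111.1]
[276.9 177.6] [-59.9 126.9]
[256.9 191.6] [-137.4  115.7]
[253.6 196.1] [-153.2  107.2]
[267.6 231.1] [-167.7  -16.4]
[288.9 254.4] [-145.6 -112.3]
[295.1 255.4] [-130.8 -124.2]
[325.1 236.4] [ -23.2 -117.9]
[328.4 233.1] [  -9.4 -114. ]
[326.9 227.6] [ -4.6 -96.6]
[317.1 233.6] [-40.  -98.3]
[312.4 230.1] [-47.2 -81.5]
[285.4 182.1] [-43.6  99.7]
[285.4 178.9] [-38.3 109.6]
[292.1 176.4] [-15.4 106.5]
t4
[298.9 170.6] [ 13.2 113.4]
[284.9 172.6] [-29.4 129.6]
[262.6 189.9] [-118.9  112. ]
[262.6 194.1] [-125.5   99.1]
[275.6 226.1] [-139.   -14.4]
[296.9 249.4] [-117.4 -110.7]
[302.1 251.4] [-106.6 -123.9]
[334.1 231.4] [   8.6 -117.9]
[336.4 224.9] [  25.2 -103.5]
[334.9 223.6] [ 23.2 -97.7]
[317.1 233.6] [-40.  -98.3]
[312.4 230.1] [-47.2 -81.5]
[284.4 181.1] [-44.8 104.3]
[285.9 178.4] [-36.1 110.3]
[300.1 172.4] [ 13.7 106. ]
[[311.61052496 182.72389392]
 [330.48258437 213.50246055]] pins tops [[313.19047308 179.68559726]
 [332.33483701 210.75259982]]
```

View pics/c5.png

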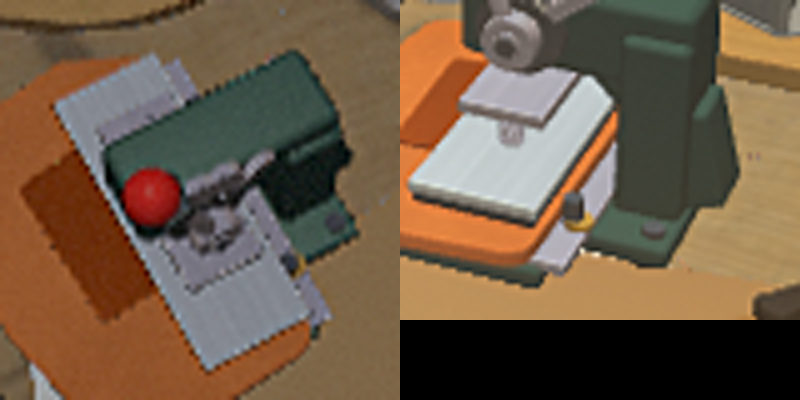

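```bash
cat > seam.py <<'E'
from h import *
def seam(im):
    h=cv2.cvtColor(im,cv2.COLOR_BGR2HSV); sat=h[:,:,1].astype(np.float32)
    r=[]
    for y in range(-112,41,4):
        xs=np.arange(10,60,.5); q=proj("scene",[[*P2W(x/1000,y/1000),.022] for x in xs]).astype(np.float32)
        v=cv2.remap(sat,q[:,0].reshape(1,-1),q[:,1].reshape(1,-1),cv2.INTER_LINEAR)[0]
        v=cv2.GaussianBlur(v.reshape(1,-1),(0,0),1.5)[0]; d=np.gradient(v); k=d.argmin(); r.append((y,float(xs[k]),round(float(d[k]),1)))
    return r
if __name__=="__main__":
    im=get_image("scene"); cv2.imwrite("pics/s5.png",im); print(seam(im))
    print(proj("scene",[[*P2W(.030,-.06),.040],[*P2W(.036,-.06),.040],[*P2W(.036,-.06),.022],[*P2W(.029,-.1),.038],[*P2W(-.045,-.1),.038]]))
E
python3 seam.py
```

```text
[(-112, 23.5, -10.1), (-108, 26.5, -13.4), (-104, 26.5, -19.6), (-100, 27.0, -23.8), (-96, 27.5, -25.9), (-92, 27.5, -23.8), (-88, 27.5, -26.4), (-84, 28.0, -27.0), (-80, 28.5, -24.0), (-76, 27.5, -24.6), (-72, 28.0, -27.0), (-68, 28.5, -22.6), (-64, 27.5, -27.5), (-60, 28.5, -31.9), (-56, 29.0, -18.6), (-52, 27.5, -18.4), (-48, 26.0, -22.2), (-44, 25.0, -24.8), (-40, 23.5, -28.6), (-36, 23.5, -17.5), (-32, 29.5, -15.3), (-28, 29.0, -25.2), (-24, 29.5, -28.4), (-20, 29.5, -21.0), (-16, 29.0, -30.1), (-12, 30.0, -24.7), (-8, 29.0, -23.3), (-4, 29.5, -25.4), (0, 29.0, -22.4), (4, 29.5, -25.0), (8, 30.5, -28.0), (12, 29.5, -21.9), (16, 30.5, -27.4), (20, 30.0, -20.7), (24, 30.0, -24.6), (28, 29.5, -17.4), (32, 30.0, -21.7), (36, 28.5, -19.7), (40, 28.5, -16.8)]
[[330.55162783 267.04940532]
 [333.17217623 267.643512  ]
 [332.87240972 274.69459022]
 [323.6305458  277.30498967]
 [291.24777756 269.6857317 ]]
```

Direct measurement of the seam edge in the scene view puts it at x ≈ 28 mm on the right and about 30 mm extrapolated to the left stop. That is home on both sides, and it matches the immediate resistance to pushes. The panel-angle reading from the top view disagrees, but contact and the seam itself carry more weight. I'll retreat, rise and go to the lever.

Emit:
play_rows([
  {"claw":1,"linear":[0,0.2,0],"rotation":[0,0,-0.006]},
  {"claw":1,"linear":[0,0.7,0],"rotation":[0,0,0]},
  {"claw":1,"linear":[0,0.7,0],"rotation":[0,0,0]},
  {"claw":1,"linear":[0,0.5,0],"rotation":[0,0,0]},
  {"claw":1,"linear":[-0.8,0,0],"rotation":[0,0,0]},
  {"claw":1,"linear":[-1,0,0],"rotation":[0,0,0]},
  {"claw":1,"linear":[-1,0,0],"rotation":[0,0,0]},
  {"claw":1,"linear":[-1,0,0],"rotation":[0,0,0]},
  {"claw":1,"linear":[-1,0,0],"rotation":[0,0,0]},
  {"claw":1,"linear":[-1,0,0],"rotation":[0,0,0]},
])

```text
time: 9.87
position: [0.5729, -0.142, 0.1567]
tool_rot: [-0.104, 1.579, 0.082]
ft_force: [0.4, -0.7, 0.3]
grip_width: 0.003
```

Emit:
play_rows([
  {"claw":1,"linear":[-1,0,0],"rotation":[0,0,0]},
  {"claw":1,"linear":[-0.6,0,-0.7],"rotation":[0,0,0]},
  {"claw":1,"linear":[0,0,-0.9],"rotation":[0,0,0]},
  {"claw":1,"linear":[0,0,-0.9],"rotation":[0,0,0]},
  {"claw":1,"linear":[0,0,-0.8],"rotation":[0,0,0]},
  {"claw":1,"linear":[0,0,0],"rotation":[0,0,0]},
])

```text
time: 10.37
position: [0.4946, -0.1555, 0.2079]
tool_rot: [-0.116, 1.561, 0.07]
ft_force: [-0.8, -0.3, 0.8]
grip_width: 0.005
```

Run:
```python
from h import *
goto([*P2W(-.100,-.045),.205])
import seam; im=get_image("scene"); cv2.imwrite("pics/s6.png",im); print([a[:2] for a in seam.seam(im)][3::3])
```

```text
t 10.37 pos [ 0.4946 -0.1555  0.2079] press [-188.6  -33.8] F [-0.8 -0.3  0.8]
axes x,y,z
 [[ 0.009 -0.029 -1.   ]
 [-0.118  0.993 -0.03 ]
 [ 0.993  0.118  0.006]]
tool shift mm [  5.5 -88.5 -11. ] rot deg [-0.13  0.31  1.73]
[(-100, 27.0), (-88, 27.5), (-76, 27.5), (-64, 27.5), (-52, 27.5), (-40, 23.5), (-28, 29.0), (-16, 29.0), (-4, 29.5), (8, 29.5), (20, 30.0), (32, 30.0)]
```

Emit:
play_rows([
  {"claw":1,"linear":[0,-0.4,-0.2],"rotation":[0,0.003,0.019]},
  {"claw":1,"linear":[0,-0.6,-0.2],"rotation":[0,0,0]},
  {"claw":1,"linear":[0,-0.6,0],"rotation":[0,0,0]},
  {"claw":1,"linear":[0,-0.6,0],"rotation":[0,0,0]},
  {"claw":1,"linear":[0,-0.5,0],"rotation":[0,0,0]},
  {"claw":1,"linear":[0,-0.3,0],"rotation":[0,0,0]},
  {"claw":1,"linear":[0,0,0],"rotation":[0,0,0]},
])

```text
time: 11.0
position: [0.5, -0.2365, 0.2091]
tool_rot: [-0.099, 1.561, 0.092]
ft_force: [-0.0, 0.3, -0.8]
grip_width: 0.006
```

Run:
```python
from h import *
goto([*P2W(-.078,-.045),.205])
```

```text
t 11.0 pos [ 0.5    -0.2365  0.2091] press [-107.5  -38.2] F [-0.   0.3 -0.8]
axes x,y,z
 [[ 0.008 -0.004 -1.   ]
 [-0.121  0.993 -0.005]
 [ 0.993  0.121  0.007]]
tool shift mm [  4.2 -29.5  -6.9] rot deg [0.05 0.43 0.3 ]
```

Emit:
play_rows([
  {"claw":1,"linear":[0.15,0,-0.28],"rotation":[0,0.004,0.003]},
  {"claw":1,"linear":[0,-0.3,0],"rotation":[0,0,0]},
  {"claw":1,"linear":[0,-0.25,0],"rotation":[0,0,0]},
  {"claw":1,"linear":[0,-0.15,0],"rotation":[0,0,0]},
  {"claw":1,"linear":[0,-0.15,0],"rotation":[0,0,0]},
  {"claw":1,"linear":[0,-0.15,0],"rotation":[0,0,0]},
])

```text
time: 11.5
position: [0.4964, -0.2617, 0.2041]
tool_rot: [-0.097, 1.569, 0.1]
ft_force: [-0.1, -0.1, -1.4]
grip_width: 0.006
```

Run:
```python
from h import *
goto([*P2W(.022,-.045),.205])
```

```text
t 11.5 pos [ 0.4964 -0.2617  0.2041] press [-82.9 -44.8] F [-0.1 -0.1 -1.4]
axes x,y,z
 [[-0.001  0.002 -1.   ]
 [-0.125  0.992  0.002]
 [ 0.992  0.125 -0.   ]]
tool shift mm [  -1.2 -104.9   -0.7] rot deg [ 0.26 -0.02 -0.13]
```

Emit:
play_rows([
  {"claw":1,"linear":[0,-0.15,0],"rotation":[0,0,0]},
  {"claw":1,"linear":[0,-0.15,0],"rotation":[0,0,0]},
  {"claw":1,"linear":[0,-0.15,0],"rotation":[0,0,0]},
  {"claw":1,"linear":[0,-0.15,0],"rotation":[0,0,0]},
  {"claw":1,"linear":[0,-0.15,0],"rotation":[0,0,0]},
])

```text
time: 11.92
position: [0.4981, -0.2727, 0.205]
tool_rot: [-0.089, 1.574, 0.115]
ft_force: [-4.2, 8.8, 4.6]
grip_width: 0.003
```

Emit:
play_rows([
  {"claw":1,"linear":[0,-0.15,0],"rotation":[0,0,0]},
  {"claw":1,"linear":[0,-0.15,0],"rotation":[0,0,0]},
  {"claw":1,"linear":[0,-0.15,0],"rotation":[0,0,0]},
  {"claw":1,"linear":[0,-0.15,0],"rotation":[0,0,0]},
  {"claw":1,"linear":[0,-0.15,0],"rotation":[0,0,0]},
])

```text
time: 12.33
position: [0.4976, -0.272, 0.2053]
tool_rot: [-0.076, 1.588, 0.15]
ft_force: [-4.5, 8.6, 4.4]
grip_width: 0.004
```

Run:
```python
from h import *
goto([*P2W(.022,-.045),.205])
```

```text
t 12.33 pos [ 0.4976 -0.272   0.2053] press [-72.6 -44.8] F [-4.5  8.6  4.4]
axes x,y,z
 [[-0.023  0.045 -0.999]
 [-0.142  0.989  0.048]
 [ 0.99   0.143 -0.017]]
tool shift mm [ -4.2 -94.5  -2.3] rot deg [ 1.3  -0.98 -2.74]
```

Emit:
play_rows([
  {"claw":1,"linear":[0,-0.18,0],"rotation":[0.014,-0.011,-0.03]},
  {"claw":1,"linear":[0,-0.2,0],"rotation":[0.002,0,-0.005]},
  {"claw":1,"linear":[0,-0.22,0],"rotation":[0.002,0,-0.005]},
])

```text
time: 12.58
position: [0.498, -0.2738, 0.2046]
tool_rot: [-0.093, 1.576, 0.099]
ft_force: [-3.8, 9.8, 6.7]
grip_width: 0.005
```

Run:
```python
from h import *
goto([*P2W(.022,-.045),.205])
```

```text
t 12.58 pos [ 0.498  -0.2738  0.2046] press [-70.7 -44.7] F [-3.8  9.8  6.7]
axes x,y,z
 [[-0.007  0.004 -1.   ]
 [-0.122  0.993  0.005]
 [ 0.993  0.122 -0.007]]
tool shift mm [ -0.8 -92.7  -0.4] rot deg [ 0.07 -0.4  -0.26]
```

Emit:
play_rows([
  {"claw":1,"linear":[0,-0.28,0],"rotation":[0.002,-0.003,-0.006]},
  {"claw":1,"linear":[0,-0.3,0],"rotation":[0.002,0,-0.006]},
  {"claw":1,"linear":[0,-0.3,0],"rotation":[0.002,0,-0.006]},
])

```text
time: 12.83
position: [0.498, -0.2751, 0.2051]
tool_rot: [-0.095, 1.583, 0.103]
ft_force: [-7.3, 15.6, 7.3]
grip_width: 0.004
```

Run:
```python
from h import *
goto([*P2W(.022,-.045),.205])
```

```text
t 12.83 pos [ 0.498  -0.2751  0.2051] press [-69.4 -44.9] F [-7.3 15.6  7.3]
axes x,y,z
 [[-0.014  0.004 -1.   ]
 [-0.125  0.992  0.006]
 [ 0.992  0.125 -0.014]]
tool shift mm [ -0.4 -91.4  -0.6] rot deg [ 0.28 -0.79 -0.35]
```

15 N and little motion is more than the lever should need. I'll look before pushing harder.

Run:
```python
from h import *
s=get_image("scene"); t=get_image("top"); cv2.imwrite("pics/s7.png",s);cv2.imwrite("pics/t7.png",t)
a=cv2.resize(s[110:290,250:390],None,fx=3,fy=3,interpolation=cv2.INTER_CUBIC);b=cv2.resize(t[140:260,240:350],None,fx=3.3,fy=3.3,interpolation=cv2.INTER_CUBIC)
H=max(a.shape[0],b.shape[0]); cv2.imwrite("pics/c7.png",np.hstack([np.pad(x,((0,H-x.shape[0]),(0,0),(0,0))) for x in(a,b)]))
st=get_state(); print(proj("scene",[st["position"]]),st["torque"],st["ft_force"])
```

```text
[[291.21692179 186.7712361 ]] [ 3.05118054  1.49678092 -0.18727424] [-7.27736648 15.27175005  8.32522497]
```

View pics/c7.png

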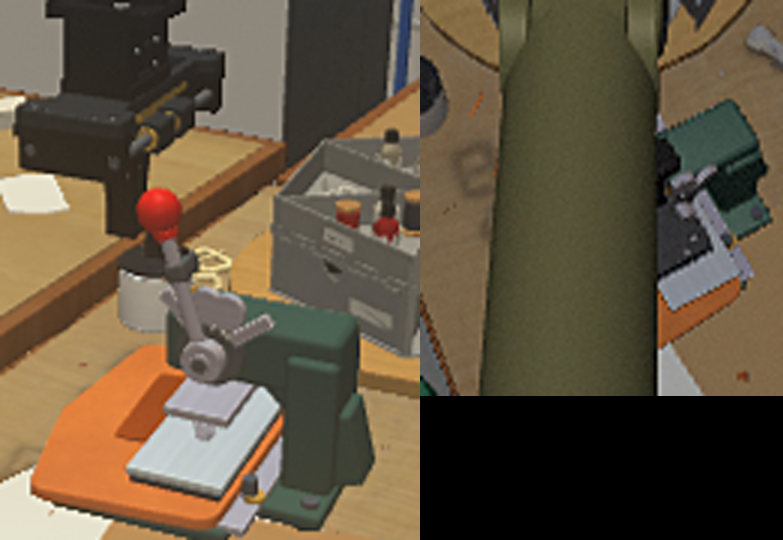

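```bash
cat > lev.py <<'E'
from h import *
def q_of(im):
    m=red(im)[130:230,270:370]; n,l,s,c=cv2.connectedComponentsWithStats(m); k=1+s[1:,4].argmax(); p=c[k]+[270,130]
    Q=np.linspace(-.1,1,111); P=[[*P2W(-.008+.115*np.sin(q-.35),-.045),.117+.115*np.cos(q-.35)] for q in Q]
    d=np.linalg.norm(proj("scene",P)-p,axis=1); return p.round(1),s[k,4],Q[d.argmin()].round(2),d.min().round(1)
if __name__=="__main__":
    import sys
    print(q_of(get_image("scene")))
E
python3 -c "
from lev import *
for f in('scene0','s6','s7'): print(q_of(cv2.imread(f'pics/{f}.png')))"
```

```text
(array([300.7, 178.9]), np.int32(132), np.float64(0.0), np.float64(0.8))
(array([300.7, 179.2]), np.int32(140), np.float64(0.0), np.float64(0.5))
(array([302.6, 180.4]), np.int32(184), np.float64(0.03), np.float64(1.1))
```

The lever has moved slightly (q ≈ 0.03) and the finger is on the knob. I'll keep the same effort for longer.

Emit:
play_rows([
  {"claw":1,"linear":[0,-0.3,0],"rotation":[0.003,-0.009,-0.006]},
  {"claw":1,"linear":[0,-0.3,0],"rotation":[0.002,-0.002,-0.006]},
  {"claw":1,"linear":[0,-0.3,0],"rotation":[0.002,-0.002,-0.006]},
  {"claw":1,"linear":[0,-0.32,0],"rotation":[0.002,-0.002,-0.006]},
  {"claw":1,"linear":[0,-0.32,0],"rotation":[0.002,-0.002,-0.006]},
])

```text
time: 13.35
position: [0.498, -0.2752, 0.2053]
tool_rot: [-0.093, 1.578, 0.116]
ft_force: [-8.6, 15.3, 8.4]
grip_width: 0.008
```

```bash
python3 lev.py
python3 - <<'E'
from h import *
goto([*P2W(.022,-.045),.205])
E
```

```text
(array([302.7, 180.4]), np.int32(183), np.float64(0.03), np.float64(1.1))
t 13.4 pos [ 0.498  -0.2752  0.2053] press [-69.4 -44.8] F [-7.3 16.   9.4]
axes x,y,z
 [[-0.011  0.014 -1.   ]
 [-0.133  0.991  0.016]
 [ 0.991  0.133 -0.009]]
tool shift mm [ -1.1 -91.4  -1.3] rot deg [ 0.72 -0.5  -0.89]
```

Fingertip friction presses down on the knob (Fz up on the tool, Fx sideways) and cancels part of the push. I'll add a small upward and sideways share, since the knob rises along its arc anyway.

Emit:
play_rows([
  {"claw":1,"linear":[-0.12,-0.3,-0.12],"rotation":[0.008,-0.005,-0.01]},
  {"claw":1,"linear":[-0.12,-0.32,-0.12],"rotation":[0.002,-0.002,-0.006]},
  {"claw":1,"linear":[-0.12,-0.34,-0.12],"rotation":[0.002,-0.002,-0.006]},
])

```text
time: 13.65
position: [0.4963, -0.2765, 0.2086]
tool_rot: [-0.093, 1.563, 0.116]
ft_force: [5.3, 14.2, -8.3]
grip_width: 0.006
```

```bash
python3 lev.py
python3 - <<'E'
from h import *
goto([*P2W(.022,-.045),.205])
E
```

```text
(array([303.2, 180.4]), np.int32(186), np.float64(0.04), np.float64(1.2))
t 13.7 pos [ 0.4962 -0.2765  0.2087] press [-68.2 -46.8] F [ 4.4 14.  -7.2]
axes x,y,z
 [[ 0.005  0.015 -1.   ]
 [-0.133  0.991  0.015]
 [ 0.991  0.133  0.007]]
tool shift mm [  2.4 -90.3   0.6] rot deg [ 0.73  0.38 -0.84]
```

Emit:
play_rows([
  {"claw":1,"linear":[-0.05,-0.4,-0.05],"rotation":[0.008,0.003,-0.01]},
  {"claw":1,"linear":[-0.05,-0.45,-0.05],"rotation":[0.002,0,-0.008]},
  {"claw":1,"linear":[-0.05,-0.5,-0.05],"rotation":[0.002,0,-0.008]},
])

```text
time: 13.95
position: [0.4968, -0.2798, 0.2094]
tool_rot: [-0.094, 1.578, 0.122]
ft_force: [-7.7, 17.7, 11.8]
grip_width: 0.004
```

```bash
python3 lev.py
python3 - <<'E'
from h import *
goto([*P2W(.022,-.045),.205])
E
```

```text
(array([304.8, 180.1]), np.int32(177), np.float64(0.08), np.float64(1.1))
t 14.0 pos [ 0.4971 -0.2811  0.2099] press [-63.6 -46.5] F [-5.7 15.5 11.4]
axes x,y,z
 [[-0.01   0.016 -1.   ]
 [-0.136  0.991  0.017]
 [ 0.991  0.136 -0.008]]
tool shift mm [  3.4 -85.6   0.2] rot deg [ 0.9  -0.47 -0.99]
```

Emit:
play_rows([
  {"claw":1,"linear":[-0.12,-0.5,-0.08],"rotation":[0.01,-0.005,-0.011]},
  {"claw":1,"linear":[-0.12,-0.5,-0.08],"rotation":[0.002,0,-0.008]},
  {"claw":1,"linear":[-0.12,-0.5,-0.08],"rotation":[0.002,0,-0.008]},
])

```text
time: 14.25
position: [0.4989, -0.298, 0.2157]
tool_rot: [-0.102, 1.571, 0.107]
ft_force: [1.5, 7.4, -3.4]
grip_width: 0.005
```

```bash
python3 lev.py
python3 - <<'E'
from h import *
goto([*P2W(.022,-.045),.205])
E
```

```text
(array([312.9, 179.9]), np.int32(186), np.float64(0.24), np.float64(1.1))
t 14.3 pos [ 0.4991 -0.3009  0.2163] press [-43.7 -46.9] F [2.8 0.7 0.2]
axes x,y,z
 [[-0.001 -0.001 -1.   ]
 [-0.131  0.991 -0.001]
 [ 0.991  0.131 -0.002]]
tool shift mm [ 11.3 -65.7   1.2] rot deg [ 0.62 -0.09  0.04]
```

Past the first hump. I'll carry on and lower the tip a little.

Emit:
play_rows([
  {"claw":1,"linear":[0.15,-0.2,0],"rotation":[0.006,0,0]},
  {"claw":1,"linear":[0.15,-0.25,0],"rotation":[0,0,0]},
  {"claw":1,"linear":[0.1,-0.25,0],"rotation":[0,0,0]},
  {"claw":1,"linear":[0.05,-0.25,0],"rotation":[0,0,-0.003]},
])

```text
time: 14.63
position: [0.503, -0.3237, 0.205]
tool_rot: [-0.1, 1.57, 0.095]
ft_force: [-1.9, 7.0, 6.2]
grip_width: 0.009
```

```bash
python3 lev.py
python3 - <<'E'
from h import *
goto([*P2W(.022,-.045),.205])
E
```

```text
(array([324.3, 181.9]), np.int32(198), np.float64(0.46), np.float64(1.2))
t 14.68 pos [ 0.503  -0.3239  0.2048] press [-20.3 -45.7] F [-0.7  5.7  2.4]
axes x,y,z
 [[-0.001 -0.003 -1.   ]
 [-0.123  0.992 -0.003]
 [ 0.992  0.123 -0.001]]
tool shift mm [ -0.1 -42.3   0.6] rot deg [ 0.16 -0.07  0.15]
```

At the first detent. I'll push on to the second stop.

Emit:
play_rows([
  {"claw":1,"linear":[-0.05,-0.4,-0.05],"rotation":[0.002,0,0]},
  {"claw":1,"linear":[-0.08,-0.5,-0.05],"rotation":[0.002,0,-0.006]},
  {"claw":1,"linear":[-0.08,-0.5,-0.05],"rotation":[0.002,0,-0.006]},
])

```text
time: 14.93
position: [0.5048, -0.341, 0.2042]
tool_rot: [-0.092, 1.575, 0.107]
ft_force: [1.4, 12.2, -6.8]
grip_width: 0.003
```

```bash
python3 lev.py
python3 - <<'E'
from h import *
goto([*P2W(.022,-.045),.203])
E
```

```text
(array([332.2, 184.7]), np.int32(191), np.float64(0.62), np.float64(1.1))
t 14.98 pos [ 0.5048 -0.3433  0.204 ] press [ -0.9 -46.3] F [ 1.2  3.6 -2.8]
axes x,y,z
 [[-0.006  0.007 -1.   ]
 [-0.124  0.992  0.008]
 [ 0.992  0.124 -0.005]]
tool shift mm [  0.8 -22.9   1.2] rot deg [ 0.22 -0.29 -0.44]
```

Emit:
play_rows([
  {"claw":1,"linear":[0,-0.35,0],"rotation":[0.002,-0.003,-0.005]},
  {"claw":1,"linear":[0,-0.4,0],"rotation":[0.002,0,-0.005]},
  {"claw":1,"linear":[0,-0.3,0],"rotation":[0.002,0,-0.005]},
])

```text
time: 15.23
position: [0.507, -0.3626, 0.1994]
tool_rot: [-0.096, 1.575, 0.093]
ft_force: [1.2, 3.2, -3.7]
grip_width: 0.006
```

```bash
python3 lev.py
python3 - <<'E'
from h import *
goto([*P2W(.022,-.045),.203])
E
```

```text
(array([342.2, 190.3]), np.int32(199), np.float64(0.82), np.float64(1.2))
t 15.28 pos [ 0.507  -0.3641  0.1991] press [ 20.  -46.7] F [ 1.3  1.1 -1.4]
axes x,y,z
 [[-0.006 -0.004 -1.   ]
 [-0.119  0.993 -0.003]
 [ 0.993  0.119 -0.006]]
tool shift mm [-3.9 -2.   1.7] rot deg [-0.1  -0.37  0.2 ]
```

Emit:
play_rows([
  {"claw":1,"linear":[0,-0.15,0],"rotation":[0,0,0]},
  {"claw":1,"linear":[0,-0.15,0],"rotation":[0,0,0]},
  {"claw":1,"linear":[0,-0.2,0],"rotation":[0,0,-0.003]},
  {"claw":1,"linear":[0,-0.2,0],"rotation":[0,0,-0.003]},
])

```text
time: 15.62
position: [0.5078, -0.3707, 0.1975]
tool_rot: [-0.092, 1.582, 0.104]
ft_force: [-5.9, 13.6, 5.9]
grip_width: 0.004
```

```bash
python3 lev.py
python3 - <<'E'
from h import *
goto([*P2W(-.1,-.045),.203])
E
```

```text
(array([345.6, 192.7]), np.int32(198), np.float64(0.9), np.float64(1.1))
t 15.67 pos [ 0.5078 -0.3707  0.1975] press [ 26.6 -46.6] F [-5.7 13.8  5.7]
axes x,y,z
 [[-0.014  0.007 -1.   ]
 [-0.124  0.992  0.009]
 [ 0.992  0.124 -0.013]]
tool shift mm [ -4.3 126.6   2.1] rot deg [ 0.23 -0.76 -0.52]
```

At the second stop (q ≈ 0.90). I'll back off horizontally, rise, and check.

Emit:
play_rows([
  {"claw":1,"linear":[0,0.2,0],"rotation":[0,0,0]},
  {"claw":1,"linear":[0,0.5,0],"rotation":[0,0,0]},
  {"claw":1,"linear":[0,0.8,0],"rotation":[0,0,0]},
  {"claw":1,"linear":[0,0.8,0],"rotation":[0,0,0]},
  {"claw":1,"linear":[0,0.8,0],"rotation":[0,0,0]},
  {"claw":1,"linear":[-0.5,0.8,0],"rotation":[0,0,0]},
  {"claw":1,"linear":[-0.9,0.8,0],"rotation":[0,0,0]},
  {"claw":1,"linear":[-0.9,0.5,0],"rotation":[0,0,0]},
  {"claw":1,"linear":[-0.5,0,0],"rotation":[0,0,0]},
  {"claw":1,"linear":[0,0,0],"rotation":[0,0,0]},
])

```text
time: 16.5
position: [0.4901, -0.2469, 0.2734]
tool_rot: [-0.1, 1.577, 0.077]
ft_force: [1.0, -0.2, 0.6]
grip_width: 0.007
```

```bash
python3 lev.py
python3 - <<'E'
from h import *
goto([*P2W(-.1,-.045),.203])
import seam; im=get_image("scene"); print([a[:2] for a in seam.seam(im)][::3])
t=get_image("top")
a=cv2.resize(im[160:340,250:470],None,fx=2.4,fy=2.4,interpolation=cv2.INTER_CUBIC)
cv2.imwrite("pics/c8.png",a)
E
```

```text
(array([345.9, 192.6]), np.int32(188), np.float64(0.9), np.float64(0.9))
t 16.55 pos [ 0.4899 -0.2468  0.2724] press [-98.5 -49.4] F [0.1 0.1 0.3]
axes x,y,z
 [[-0.008 -0.014 -1.   ]
 [-0.113  0.994 -0.013]
 [ 0.994  0.113 -0.009]]
tool shift mm [69.3  2.4  5.1] rot deg [-0.45 -0.53  0.74]
[(-112, 23.0), (-100, 27.0), (-88, 27.5), (-76, 27.5), (-64, 27.5), (-52, 27.5), (-40, 23.5), (-28, 29.0), (-16, 29.0), (-4, 29.5), (8, 29.5), (20, 30.0), (32, 30.0)]
```

View pics/c8.png

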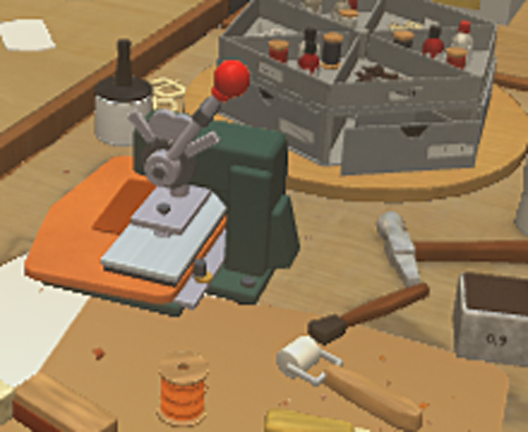

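The lever knob is at its far position (232,78), the plate is down on the flap, the seam is at the pin (200,268), and the tools lie undisturbed. The gripper is clear with about 0 N on it, so I'll hand in.

```bash
python3 -c "
from bench import *
print(close_job())"
```

```text
the job is handed in; nothing more can be done
None
```

I pushed the flap in against both back stops with the fingertips. Then I pushed the lever by its knob, past the first detent, to its second stop, backed the arm clear and handed in at about 16.6 s. No verdict came back.

**Last checks**
- **Lever:** it reads 0.90 rad in the scene image, and stayed there after release.
- **Seam edge:** it reads press x about 28 mm at the right stop and 30 mm near the left stop. I could only see it to y = +32 mm, so the value at the left stop itself is extrapolated. It did not shift when the plate clamped.
- **Force on the tool:** about 0 N at the end.
- **Tools:** those visible in the last picture (glue pot, dauber, roller, spool, sanding block) look undisturbed; I judged this by eye only.

**What disagreed or went unchecked**
- **Flap angle:** after the first push, the top view put the flap's dark panel and front corners about 2 to 3 degrees off square, with the left side lagging. I trusted the direct seam reading instead, because the flap resisted at once when I pushed on its left side.
- **Lever force:** the wrist sensor showed up to about 18 N along the push (about 23 N in all) at the first hump, against the 3 to 9 N stated. That is still under the 50 N limit.
- **Plate force:** the press on the flap (above 8 N needed) could not be measured. I inferred it from the lever being at its second stop.

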